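# Unlock an insulation tester and click its spring-return selector up to the third stop

## Task

Put the insulation tester on the bench to its third test voltage: draw the steel lock pin straight up out of the ear of the selector knob, park it upright in the slotted tab on the left side of the case so that it hangs there by its collar, and let go of it. Then grip the bar knob and turn it clockwise one click at a time, pausing about a second at the first and at the second stop, on to the third stop and no further, and finish still gripping it there, because its spring takes the knob back to off as soon as it is let go. Leave the multimeter, the screwdriver, the solder reel and the spray can where they are.

Things in the scene. Friction and masses are not known exactly. Their poses are not given: they have to be found in the camera images.
- tester: Insulation tester, fixed: grey case, x -115 to +145 mm, y -140 to +140, flat level panel 90 mm above the bench. Origin on the bench under the knob's axis; x away from the operator, y left, z up. On the panel's far part (x over 70 mm) stand a display (5 mm high) and a plug-in fixture (y 17 to 107, 45 mm high); the rest is clear but for knob and pin. A slotted steel tab juts from its left side.
- knob: Black selector knob on the panel, vertical axis. Skirt disc 64 mm across, 1 to 9 mm above the panel; on it a bar 54 mm long, 16 mm thick, 9 to 41 mm above the panel, to be pinched across its 16 mm. Origin on the axis, 1 mm above the panel; x along the bar to its white line (at off: the tester's x). A steel lock ear, 28 mm wide, 8 mm thick, juts from the skirt along -x, to 68 mm from the axis.
- knob_grip (a point): Point on the knob's axis, 31 mm above the panel (22 mm above the skirt, 9 mm below the bar's top): a good height for the middle of the finger pads. Axes as the knob's.
- selector (a joint): Knob angle, rad: 0 at off, growing clockwise seen from above. Clicks every 24 degrees: stops at 0.419, 0.838, 1.257 (third), 1.676, 2.094 (end). A spring of 0.09 to 0.11 N m always drives it back to off; the clicks add or take 0.06 N m, so it is heaviest 6 degrees past a stop, lightest 6 degrees before one. Pinch the bar with 30 N or more. With the pin in it turns under 0.05 rad.
- pin_head (a point): Middle of the grip of the loose steel lock pin (about 90 g). Head: upright cylinder 20 mm across, 18 mm below to 14 mm above this point; then a collar 24 mm across, 5 mm thick, its underside 23 mm below this point; then the shank, 8 mm across, 34 mm long. z along the pin, up. At the start the collar rests on the ear, 18 mm of room to the bar's end: grip across the tester's y.
- pin_bore (a point): Mouth of the pin's bore with the knob at off: 55 mm from the knob's axis towards the operator (-x of the tester), on top of the ear, 9 mm above the panel; fixed to the case. The bore is 10 mm wide; the shank goes through the ear and 25 mm into the case: lift the pin by 40 mm or more before moving it sideways.
- park_notch (a point): Middle of the parking notch, on the top face of the tab at the case's left (+y), level with the panel. The tab is 6 mm thick, 46 mm wide along x, and ends 25 mm beyond this point. The notch is 13 mm wide along x, open at the outer (+y) end, closed 12 mm inside this point, free below to the bench. Parked, the collar rests on the tab: pin_head is 23 mm above this point. Axes as the tester's.
- multimeter: Handheld multimeter lying to the right of the tester, 185 x 86 x 45 mm, origin under its centre. Leave alone.
- screwdriver: Screwdriver lying to the left of the tester, about 200 mm long. Leave alone.
- solder_reel: Solder reel behind the tester, 62 mm across, 50 mm high. Leave alone.
- spray_can: Small spray can to the left of the tester, 52 mm across, 150 mm high. Leave alone.
Not all that is in view belongs to the job. There is more than one size of the part that bears pin_head; the job needs the smallest.

How it is judged (in metres and radians):
On the way, in this order (a step that is already met when the one before it is completed fails the run):
1. the lock pin is out of the ear, more than 30 mm aside from its bore (horizontal distance between pin_head and pin_bore above 0.03 m), for 0.1 s.
2. the pin hangs upright in the notch by its collar and the gripper has left it by 50 mm (x of pin_head in the frame of park_notch between -0.006 and 0.006 m and y of pin_head in the frame of park_notch between -0.012 and 0.012 m and z of pin_head in the frame of park_notch between 0.019 and 0.027 m and angle between pin_head's own z axis and vertical below 0.15 rad and distance between the grasp point and pin_head above 0.05 m), for 0.2 s.
3. the knob pauses at the first stop (value of joint selector between 0.27 and 0.57 rad and velocity of joint selector between -0.2 and 0.2 rad/s), for 0.3 s.
4. the knob pauses at the second stop (value of joint selector between 0.69 and 0.99 rad and velocity of joint selector between -0.2 and 0.2 rad/s), for 0.3 s.
5. the knob is at the third stop (value of joint selector between 1.117 and 1.397 rad), for 0.3 s.
At the end, for the whole second after the job is handed in: The fingers hold the knob still (at least 3 N, grasp within 40 mm of knob_grip) within 0.14 rad of the third stop (1.257 rad), and the lock pin hangs upright (within 0.15 rad) in the notch: within 6 mm of its middle along the tester's x, 12 mm along y, its head 19 to 27 mm above the tab (all of step 5 and velocity of joint selector between -0.1 and 0.1 rad/s and contact force between the fingers and knob above 3 N and distance between the grasp point and knob_grip below 0.04 m and x of pin_head in the frame of park_notch between -0.006 and 0.006 m and y of pin_head in the frame of park_notch between -0.012 and 0.012 m and z of pin_head in the frame of park_notch between 0.019 and 0.027 m and angle between pin_head's own z axis and vertical below 0.15 rad); the arm keeps its last pose, push and grip.
It fails at once if the knob is turned past the third stop towards the fourth (over 1.5 rad) (value of joint selector above 1.5 rad).
It fails at once if a bystander is moved by more than 30 mm (distance of any of multimeter, screwdriver, solder_reel, spray_can from where it was at the start of the episode above 0.03 m).
It also fails if it takes over 61 s, if anything falls off the work surface, if the arm or the gripper's body presses on something with over 40 N, if the wrist force passes 120 N, or if a joint passes its speed limit or range.

## Robot

A 6-joint arm with a two-finger parallel gripper is mounted at the origin on the work surface. World frame = base frame: x ahead of the robot, y to its left, z up, the work surface at z = 0. Lengths are in m, angles in degrees, forces in N, time in s.
With the tool pointing down it reaches from about 0.4 to 0.825 m from the base axis. Payload 7 kg.
Tool frame: the origin (TCP) lies midway between the tips of the shut fingers; the grasp point (between the pads) lies 19 mm behind it; z points along the fingers, y is the direction in which the jaws open and shut (so a half turn about z gives the same grasp; the last joint's range is limited). The gripper opens to 88 mm and grips with 3 to 60 N. Pads are 19 mm wide; open, the fingers measure 130 mm over their backs; the gripper's body (78 mm by 193 mm) begins 47 mm behind the grasp point.
Start: joints at [-56.832, 20.546, 0.682, 0, -70.136, -16.507], TCP at [0.194, -0.647, 0.227] pointing down, gripper open.
Joint ranges: [-176.03, 176.03], [-82.01, 121.73], [-58.28, 71.71], [-173.87, 95.51], [-174.79, -0.11], [-173.66, 173.66]. Speed limits (degrees/s): [136.94, 136.94, 172.46, 180, 180, 180].

## Interface

Orientations are given as [roll, pitch, yaw] about the fixed x, y, z axes, in that order (R = Rz(yaw) Ry(pitch) Rx(roll)).
In Python, from plant import ctrl gives the robot as it stands. The module is installed in compiled form; this text tells all that it offers.
- The arm moves only by the tool arm_command, never from a script. Its argument "targets" is a list that holds one entry, the list of rows, each a list of 7 numbers: the turn, a rotation vector about the world's x, y, z in rad, then the shift along the world's x, y, z in cm, then the opening, from 0 (shut) to 1 (fully open). A call has 1 to 8 rows; each row is the pose to reach, as a shift and turn from the pose commanded when the call began; what a row does not reach only later rows make up. A row lasts 1/12 s, in which the tool goes at most 41.7 mm and 7.16 degrees, less where a joint would pass 70% of its speed; a pose out of reach is approached as far as the arm can. A call with a gripper value outside its range is refused whole. The fingers move at their own pace and stop on an object; the grip force is fixed at half the most. Time passes only in rows, so rows that repeat a pose let the fingers close. It gives the time, the measured TCP pose, the force and the opening at its end, in the units of the state.
- ctrl.get_obs(): the state, without advancing time (a new reading comes with each control period).
- ctrl.snapshot(name): name is "side" or "top"; returns the picture (420x560x3 uint8, blue, green, red); there is no depth.
- ctrl.camera_model(name): a dict with "K" (3x3 intrinsics, pixels), "xyz" and "rotation" of the camera in the world. Camera axes: x right, y up, looking along -z (the intrinsics and any distortion apply to the point x, -y, -z); pixel columns grow to the right and rows downward; lengths in m; the calibration is good to about 2 mm. A picture is of the moment at which its call begins. camera_model takes no time and is no camera call.
- ctrl.close_job(): hands the job in, once; it reports no verdict.
The state is a dict: "clock": time; "joint_pos": joint angles; "qvel": joint speeds; "tau": joint torques, N m; "tool_pos": TCP position; "orientation": TCP orientation; "force": force on the tool from outside, world axes, zero at the start; "moment": the same for the moment, N m; "opening": finger opening in m.
Only numpy, scipy, OpenCV 4.12 (cv2) and the standard library are available. Lean on these libraries where they do the work, as an engineer would, in place of code of your own. Each camera call takes 0.05 s, during which the arm holds its last target. There are 200 camera calls.

## Working session

There is one attempt and no reset: what is moved stays moved. The work goes in short steps, Python scripts to look and compute and a tool call to move; the robot and the scene stay as the last step left them, time stands still between calls to the robot, and variables do not carry over. Pictures are saved under pics/ and viewed, about 8 in all and at most 12, crops included, and the job is handed in when it is done.

Besides the shell and the picture viewer there is one more tool, called after "Request:" as a command line: name --argument value ..., lists and objects as JSON in quotes. arm_command: Moves the arm, as the interface text tells. Its arguments: {"type":"object","properties":{"targets":{"type":"array","items":{"type":"array","items":{"type":"array","items":{"type":"number"}}}}},"required":["targets"]}

```bash
mkdir -p pics
cat > h.py <<'E'
import numpy as np, cv2
from plant import ctrl
def cam(n):
    m=ctrl.camera_model(n); return np.array(m["K"]),np.array(m["xyz"]),np.array(m["rotation"]),m
def ray(n,uv):
    K,p,R,m=cam(n); d=np.linalg.inv(K)@[uv[0],uv[1],1.]; d=R@(d*[1,-1,-1]); return p,d/np.linalg.norm(d)
def plane(n,uv,z):
    p,d=ray(n,uv); return p+d*(z-p[2])/d[2]
def proj(n,X):
    K,p,R,m=cam(n); c=R.T@(np.array(X)-p); q=K@(c*[1,-1,-1]); return q[:2]/q[2]
def tri(a,b):
    p,d=ray("side",a);q,e=ray("top",b)
    s=np.linalg.lstsq(np.c_[d,-e],q-p,rcond=None)[0]; A=p+s[0]*d;B=q+s[1]*e
    return (A+B)/2,np.linalg.norm(A-B)
E
python3 - <<'E'
from h import *
print(ctrl.get_obs())
for n in("side","top"):
    print(ctrl.camera_model(n)); cv2.imwrite(f"pics/{n}0.png",ctrl.snapshot(n))
E
```

```text
{'clock': 0.0, 'joint_pos': array([-5.68303902e+01,  2.05909028e+01,  6.32311537e-01, -2.06068788e-02,
       -7.01376835e+01, -1.65106515e+01]), 'qvel': array([-0.12018315, -0.01825502,  0.15615269,  0.03777747,  0.00412162,
       -0.00971322]), 'tau': array([-8.73603381e-05, -5.82721031e+01,  2.93052417e+01,  6.99706078e+00,
        6.96653282e-03, -2.21646551e-04]), 'tool_pos': array([ 0.19336876, -0.64617043,  0.22561608]), 'orientation': array([ 1.79902189e+02, -8.79043688e-03, -1.63348052e+02]), 'force': array([-0.2059408 ,  0.03273521, -0.16479599]), 'moment': array([-0.00818734,  0.02698564,  0.0357244 ]), 'opening': 0.08770922701774504}
{'K': array([[422.96271715,   0.        , 287.71700707],
       [  0.        , 422.96271715, 208.20936952],
       [  0.        ,   0.        ,   1.        ]]), 'xyz': array([-0.05643343,  0.62337187,  0.55932013]), 'rotation': array([  60.53499425,   -1.33707728, -133.84774216])}
{'K': array([[506.68403776,   0.        , 274.53697748],
       [  0.        , 506.68403776, 210.97615609],
       [  0.        ,   0.        ,   1.        ]]), 'xyz': array([0.36645795, 0.03708497, 1.41479674]), 'rotation': array([  7.38847769,  -0.30518787, -90.29454254])}
```

```bash
sed -i 's/np.array(m\["rotation"\]),m/Rot.from_euler("xyz",m["rotation"],degrees=True).as_matrix(),m/; 1a from scipy.spatial.transform import Rotation as Rot' h.py; python3 -c "
from h import *; print(ray('top',(274,211)),ray('side',(287,208)))"
```

```text
(array([0.36645795, 0.03708497, 1.41479674]), array([ 0.12852602, -0.00488332, -0.99169411])) (array([-0.05643343,  0.62337187,  0.55932013]), array([ 0.62130707, -0.61035818, -0.49136588]))
```

View pics/top0.png

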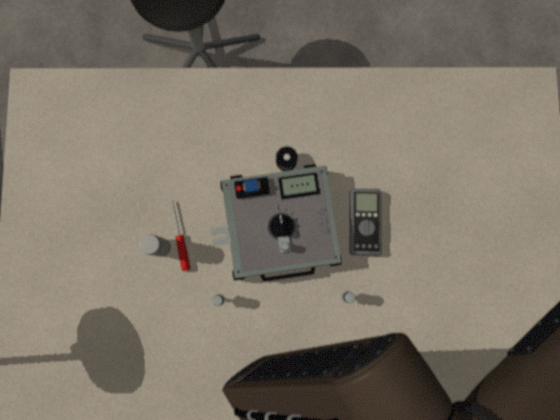

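View pics/side0.png

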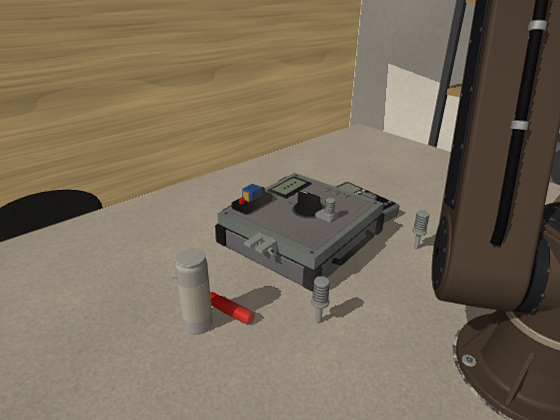

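Run:
```python
from h import *
t=cv2.imread("pics/top0.png")[150:290,200:350]; s=cv2.imread("pics/side0.png")[165:290,205:405]
a=cv2.resize(t,None,fx=4.2,fy=4.2,interpolation=cv2.INTER_CUBIC); b=cv2.resize(s,None,fx=4,fy=4,interpolation=cv2.INTER_CUBIC)
cv2.imwrite("pics/tz.png",a); cv2.imwrite("pics/sz.png",b)
print(a.shape,b.shape,proj("top",(0,0,0)))
```

```text
(588, 630, 3) (500, 800, 3) [286.28065456 414.66926138]
```

View pics/tz.png

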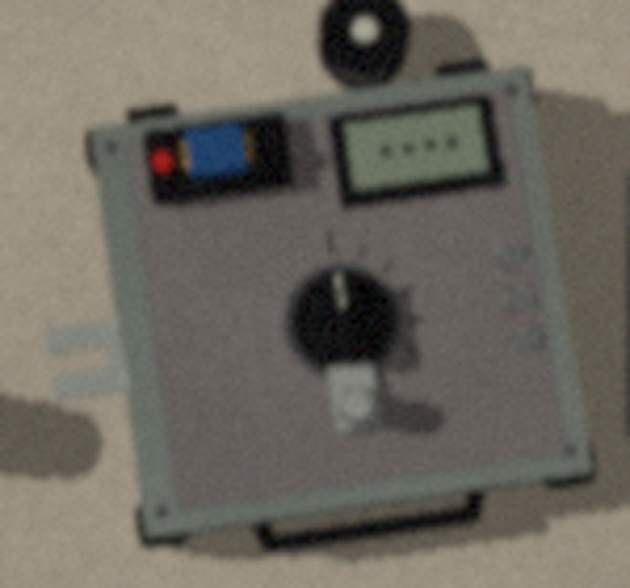

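View pics/sz.png

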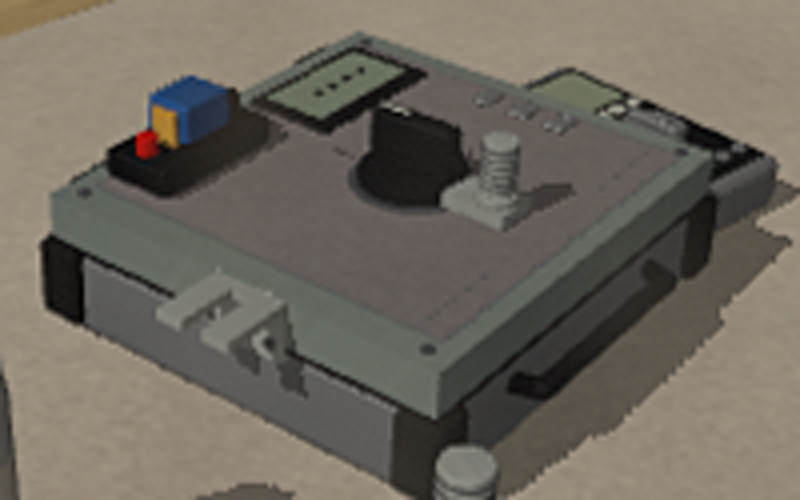

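```bash
cat > m.py <<'E'
from h import *
T=lambda p:np.array(p)/4.2+[200-.38,150-.38]
S=lambda p:np.array(p)/4.+[205-.38,165-.38]
sc=[tri(S(a),T(b)) for a,b in zip([(84,191),(365,42),(682,153),(428,349)],[(111,148),(512,90),(570,450),(161,512)])]
for X,e in sc: print("screw",X.round(4),round(e,4))
P=np.array([X for X,_ in sc]); print("c",P.mean(0), P[0]-P[3],P[1]-P[0])
C=np.array([plane("top",T(b),.09) for b in [(93,131),(528,68),(590,470),(148,530)]])
print("corners",C.round(4),C.mean(0),[np.linalg.norm(C[i]-C[(i+1)%4]).round(4) for i in range(4)])
x=(C[0]-C[3]+C[1]-C[2]);y=(C[0]-C[1]+C[3]-C[2])
print("yaw",np.degrees(np.arctan2(x[1],x[0])),np.degrees(np.arctan2(-y[0],y[1])))
yaw=(np.arctan2(x[1],x[0])+np.arctan2(-y[0],y[1]))/2
R=np.array([[np.cos(yaw),-np.sin(yaw)],[np.sin(yaw),np.cos(yaw)]])
O=C.mean(0)[:2]-R@[.015,0]; print("origin",O)
print("pinbore pred",O+R@[-.055,0])
X,e=tri(S((500,140)),T((357,398)));print("pin top",X,e, R.T@(X[:2]-O))
# tab prong tip corners, top face z .09
for n,p in dict(p1o=(48,328),p1i=(52,355),p2i=(52,376),p2o=(56,400)).items():
    q=plane("top",T(p),.09); print(n,q[:2].round(4),(R.T@(q[:2]-O)).round(4))
for n,p in dict(p1o=(158,310),p1i=(183,323),p2i=(205,338),p2o=(234,354),notchend=(243,296)).items():
    q=plane("side",S(p),.09); print("side",n,q[:2].round(4),(R.T@(q[:2]-O)).round(4))
E
python3 m.py
```

```text
screw [0.6085 0.1576 0.0925] 0.001
screw [ 0.6451 -0.096   0.0917] 0.0013
screw [ 0.4171 -0.1286  0.0912] 0.0001
screw [0.3804 0.125  0.0919] 0.0007
c [0.51278361 0.01448026 0.09183859] [0.22809611 0.03255587 0.00055448] [ 0.03655931 -0.25359343 -0.00075061]
corners [[ 0.6196  0.1689  0.09  ]
 [ 0.6592 -0.1071  0.09  ]
 [ 0.4047 -0.1409  0.09  ]
 [ 0.3692  0.1329  0.09  ]] [0.51316059 0.01344376 0.09      ] [np.float64(0.2787), np.float64(0.2567), np.float64(0.2761), np.float64(0.253)]
yaw 7.879579381689134 7.77367696901217
origin [0.49830032 0.01140112]
pinbore pred [0.44381266 0.00391144]
pin top [0.44658866 0.00393403 0.13518254] 0.0014855335557161864 [-0.05224679 -0.00035564]
p1o [0.4947 0.1959] [0.0215 0.1833]
p1i [0.4778 0.1933] [0.0044 0.183 ]
p2i [0.4646 0.1931] [-0.0086  0.1846]
p2o [0.4497 0.1905] [-0.0238  0.184 ]
side p1o [0.4943 0.1981] [0.0215 0.1856]
side p1i [0.4774 0.1962] [0.0045 0.1859]
side p2i [0.4606 0.1964] [-0.0122  0.1884]
side p2o [0.4414 0.1947] [-0.0315  0.1893]
side notchend [0.4758 0.1589] [-0.0022  0.1492]
```

Request:
arm_command --targets '[[[0, 0, -0.075, 13.6, 28.7, 3.3, 1], [0, 0, -0.075, 13.6, 28.7, 3.3, 1], [0, 0, -0.075, 13.6, 28.7, 3.3, 1], [0, 0, -0.075, 13.6, 28.7, 3.3, 1], [0, 0, -0.075, 13.6, 28.7, 3.3, 1], [0, 0, -0.075, 13.6, 28.7, 3.3, 1], [0, 0, -0.075, 13.6, 28.7, 3.3, 1], [0, 0, -0.075, 13.6, 28.7, 3.3, 1]]]'

```text
clock: 0.77
tool_pos: [0.3301, -0.3569, 0.2599]
orientation: [180.0, 0.0, -167.6]
force: [0.5, 0.4, -0.3]
opening: 0.0876
```

```bash
cat >> m.py <<'E'
yaw=np.radians(8.0);R=np.array([[np.cos(yaw),-np.sin(yaw)],[np.sin(yaw),np.cos(yaw)]]);O=np.array([.4981,.0119])
print("---")
for n,p,z in (("can",(150,242),.15),("screwdriver",(184,256),.015)):
    q=plane("top",p,z)[:2]; print(n,q,R.T@(q-O))
print("can side",plane("side",(191,257),.15))
print("notch",O+R@[-.002,.159])
E
python3 m.py|sed -n '/---/,$p'
```

```text
---
can [0.45379321 0.34051059] [0.00185816 0.33157889]
screwdriver [0.42412592 0.27845038] [-0.03615753  0.27425153]
can side [0.44760903 0.34322753 0.15      ]
notch [0.47399094 0.16907428]
```

Request:
arm_command --targets '[[[0, 0, -0.076, 11.4, 36.2, -2.0, 0.7], [0, 0, -0.076, 11.4, 36.2, -2.0, 0.7], [0, 0, -0.076, 11.4, 36.2, -2.0, 0.7], [0, 0, -0.076, 11.4, 36.2, -2.0, 0.7], [0, 0, -0.076, 11.4, 36.2, -2.0, 0.7], [0, 0, -0.076, 11.4, 36.2, -2.0, 0.7], [0, 0, -0.076, 11.4, 36.2, -2.0, 0.7], [0, 0, -0.076, 11.4, 36.2, -2.0, 0.7]]]'

```text
clock: 1.43
tool_pos: [0.4293, -0.0401, 0.2421]
orientation: [180.0, 0.0, -172.0]
force: [1.4, -2.3, 0.2]
opening: 0.0617
```

Request:
arm_command --targets '[[[0, 0, 0, 0, 0, 0, 0.7], [0, 0, 0, 0, 0, 0, 0.7], [0, 0, 0, 0, 0, 0, 0.7]]]'

```text
clock: 1.68
tool_pos: [0.4292, -0.0419, 0.2417]
orientation: [-180.0, -0.1, -171.9]
force: [-0.6, -0.0, -0.4]
opening: 0.0614
```

```bash
python3 -c "
from h import *
for i in range(4):
    o=ctrl.get_obs();print(o['clock'],o['tool_pos'].round(4),o['orientation'].round(2),o['joint_pos'].round(1),o['force'].round(2));
    s=ctrl.snapshot('side')
cv2.imwrite('pics/s2.png',s)
x=cv2.resize(s[100:260,200:420],None,fx=3.6,fy=3.6,interpolation=cv2.INTER_CUBIC);cv2.imwrite('pics/s2z.png',x)"
```

```text
1.6833 [ 0.4292 -0.0419  0.2417] [-1.7999e+02 -5.0000e-02 -1.7191e+02] [  20.8   -3.9  -26.6   -0.   -67.3 -102.7] [-0.64 -0.02 -0.35]
1.7333 [ 0.4291 -0.0426  0.2418] [-1.7999e+02 -4.0000e-02 -1.7200e+02] [  20.7   -3.9  -26.6   -0.   -67.3 -102.7] [-0.59 -0.76  0.74]
1.7833 [ 0.4291 -0.043   0.2419] [-1.8000e+02 -2.0000e-02 -1.7206e+02] [  20.7   -3.9  -26.6   -0.   -67.3 -102.7] [ 0.51 -1.31 -0.13]
1.8333 [ 0.4291 -0.0432  0.242 ] [-1.8000e+02 -1.0000e-02 -1.7209e+02] [  20.7   -3.9  -26.6   -0.   -67.3 -102.7] [-0.77 -0.47 -1.49]
```

Request:
arm_command --targets '[[[0, 0, 0, 1.5, 4.7, -3, 0.7], [0, 0, 0, 1.5, 4.7, -6, 0.7], [0, 0, 0, 1.5, 4.7, -7.5, 0.7], [0, 0, 0, 1.5, 4.7, -7.5, 0.7], [0, 0, 0, 1.5, 4.7, -7.5, 0.7], [0, 0, 0, 1.5, 4.7, -7.5, 0.7], [0, 0, 0, 1.5, 4.7, -7.5, 0.7]]]'

```text
clock: 2.47
tool_pos: [0.4454, 0.0045, 0.1686]
orientation: [180.0, 0.2, -172.0]
force: [1.1, 0.3, 0.2]
opening: 0.0615
```

```bash
python3 -c "
from h import *
s=ctrl.snapshot('side');t=ctrl.snapshot('top')
o=ctrl.get_obs();print(o['clock'],o['tool_pos'].round(4),o['orientation'].round(2))
x=cv2.resize(s[120:240,230:400],(680,480),interpolation=cv2.INTER_CUBIC);cv2.imwrite('pics/s3z.png',x)"
```

```text
2.5667 [0.4452 0.0046 0.1683] [ 1.7997e+02  1.4000e-01 -1.7203e+02]
```

View pics/s3z.png

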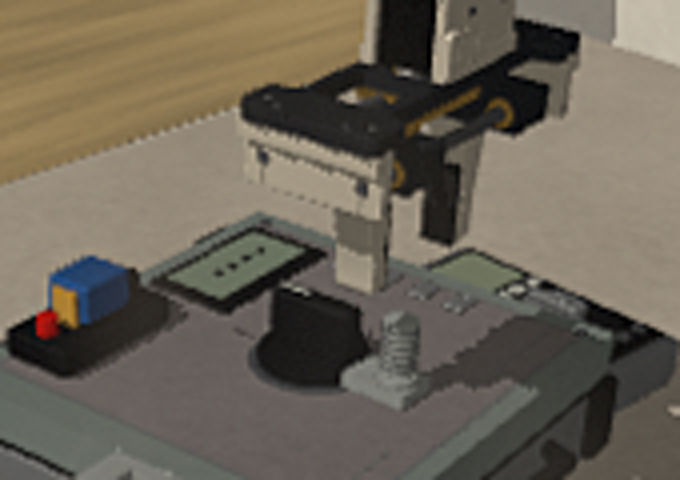

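Request:
arm_command --targets '[[[0, 0, 0, 0, 0, -3, 0.7], [0, 0, 0, 0, 0, -5, 0.7], [0, 0, 0, 0, 0, -6.1, 0.7], [0, 0, 0, 0, 0, -6.1, 0.7], [0, 0, 0, 0, 0, -6.1, 0.7], [0, 0, 0, 0, 0, -6.1, 0.5]]]'

```text
clock: 3.07
tool_pos: [0.4454, 0.0051, 0.1072]
orientation: [180.0, 0.1, -172.0]
force: [1.3, -0.8, 0.8]
opening: 0.0586
```

Request:
arm_command --targets '[[[0, 0, 0, 0, 0, 0, 0], [0, 0, 0, 0, 0, 0, 0], [0, 0, 0, 0, 0, 0, 0], [0, 0, 0, 0, 0, 0, 0], [0, 0, 0, 0, 0, 0, 0], [0, 0, 0, 0, 0, 0, 0], [0, 0, 0, 0, 0, 0, 0], [0, 0, 0, 0, 0, 0, 0]]]'

```text
clock: 3.73
tool_pos: [0.4445, 0.0048, 0.1061]
orientation: [-180.0, 0.0, -172.0]
force: [-0.8, -0.4, 1.7]
opening: 0.0191
```

Request:
arm_command --targets '[[[0, 0, 0, 0, 0, 1, 0], [0, 0, 0, 0, 0, 2, 0], [0, 0, 0, 0, 0, 3, 0], [0, 0, 0, 0, 0, 4.5, 0], [0, 0, 0, 0, 0, 6, 0], [0, 0, 0, 0, 0, 7, 0], [0, 0, 0, 0, 0, 7, 0], [0, 0, 0, 0, 0, 7, 0]]]'

```text
clock: 4.4
tool_pos: [0.4445, 0.005, 0.1759]
orientation: [180.0, 0.0, -172.0]
force: [0.2, 0.0, -1.8]
opening: 0.0194
```

Run:
```python
from h import *
o=ctrl.get_obs();print(o['clock'],o['tool_pos'].round(4),o['orientation'].round(2),o['force'],o['opening'])
s=np.mean([ctrl.snapshot('side').astype(float) for _ in range(6)],0).astype(np.uint8)
t=np.mean([ctrl.snapshot('top').astype(float) for _ in range(6)],0).astype(np.uint8)
a=cv2.resize(t[215:255,205:245],(400,400),interpolation=cv2.INTER_CUBIC)
b=cv2.resize(s[225:275,235:285],(400,400),interpolation=cv2.INTER_CUBIC)
c=cv2.resize(s[140:215,265:365],(400,300),interpolation=cv2.INTER_CUBIC)
im=np.zeros((400,800,3),np.uint8);im[:,:400]=a;im[:,400:]=b
cv2.imwrite('pics/tab.png',im);cv2.imwrite('pics/s4.png',s);cv2.imwrite('pics/t4.png',t)
```

```text
4.4 [0.4445 0.005  0.1759] [ 1.7997e+02  4.0000e-02 -1.7200e+02] [ 0.1542213   0.02053151 -1.81129875] 0.019383971310757395
```

View pics/tab.png

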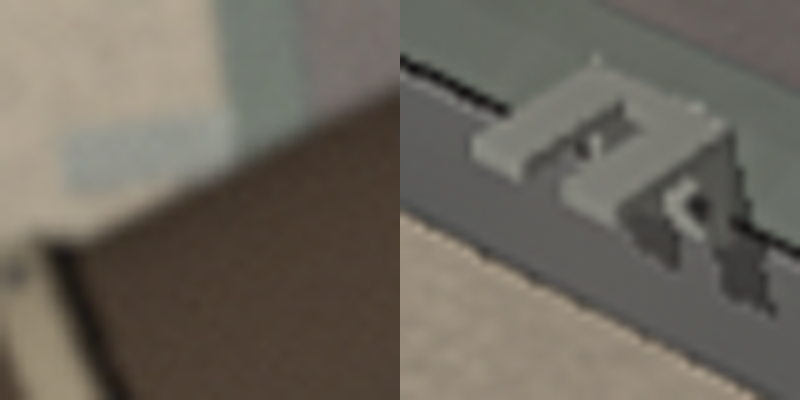

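```bash
cat >> h.py <<'E'
yaw=np.radians(8.0);R2=np.array([[np.cos(yaw),-np.sin(yaw)],[np.sin(yaw),np.cos(yaw)]]);O=np.array([.4981,.0119])
E
python3 - <<'E'
from h import *
for n,p in dict(p1o=(73,143),p1i=(122,165),p2i=(162,180),p2o=(217,213),end1=(223,100),end2=(240,128),root1=(197,60),root2=(335,128)).items():
    u=np.array(p)/8+[235-.44,225-.44]
    q=plane("side",u,.09);print(n,q[:2].round(4),(R2.T@(q[:2]-O)).round(4))
# triangulate tips: side vs top zoom
T=lambda p:np.array(p)/4.2+[200-.38,150-.38]
for n,a,b in (("p1o",(73,143),(48,328)),("p1i",(122,165),(52,355)),("p2i",(162,180),(52,376)),("p2o",(217,213),(56,400))):
    X,e=tri(np.array(a)/8+[234.56,224.56],T(b));print(n,X.round(4),round(e,4),(R2.T@(X[:2]-O)).round(4))
E
```

```text
p1o [0.494  0.1995] [0.022  0.1863]
p1i [0.4786 0.1966] [0.0064 0.1856]
p2i [0.4672 0.1935] [-0.0053  0.1841]
p2o [0.448  0.1926] [-0.0245  0.1859]
end1 [0.484  0.1595] [0.0065 0.1482]
end2 [0.4716 0.1646] [-0.005   0.1549]
root1 [0.5024 0.1523] [0.0238 0.1385]
root2 [0.4559 0.1471] [-0.0229  0.1397]
p1o [0.4956 0.197  0.0879] 0.0021 [0.0233 0.1836]
p1i [0.4789 0.1945 0.0887] 0.003 [0.0064 0.1835]
p2i [0.4653 0.1937 0.091 ] 0.0021 [-0.0072  0.1846]
p2o [0.4499 0.1908 0.0881] 0.0002 [-0.0229  0.1838]
```

Request:
arm_command --targets '[[[0, 0, 0, 0.5, 2.6, 0, 0], [0, 0, 0, 1.1, 5.7, 0, 0], [0, 0, 0, 1.8, 9.3, 0, 0], [0, 0, 0, 2.4, 12.5, 0, 0], [0, 0, 0, 2.9, 15, 0, 0], [0, 0, 0, 3.2, 16.6, 0, 0], [0, 0, 0, 3.2, 16.6, 0, 0], [0, 0, 0, 3.2, 16.6, 0, 0]]]'

```text
clock: 5.67
tool_pos: [0.4763, 0.1713, 0.1756]
orientation: [-180.0, -0.0, -171.9]
force: [0.2, -1.1, -0.6]
opening: 0.0196
```

Request:
arm_command --targets '[[[0, 0, 0, 0, 0, -1.5, 0], [0, 0, 0, 0, 0, -3, 0], [0, 0, 0, 0, 0, -3.8, 0], [0, 0, 0, 0, 0, -3.8, 0], [0, 0, 0, 0, 0, -3.8, 0], [0, 0, 0, 0, 0, -3.8, 0]]]'

```text
clock: 6.17
tool_pos: [0.477, 0.1706, 0.1388]
orientation: [180.0, 0.1, -172.0]
force: [-0.4, 0.0, -1.2]
opening: 0.0194
```

Run:
```python
from h import *
o=ctrl.get_obs();print(o['clock'],o['tool_pos'].round(4),o['orientation'].round(2),o['force'],o['opening'])
s=np.mean([ctrl.snapshot('side').astype(float) for _ in range(5)],0).astype(np.uint8)
t=np.mean([ctrl.snapshot('top').astype(float) for _ in range(2)],0).astype(np.uint8)
cv2.imwrite('pics/s5.png',s)
cv2.imwrite('pics/s5z.png',cv2.resize(s[180:280,215:315],(600,600),interpolation=cv2.INTER_CUBIC))
```

```text
6.1667 [0.477  0.1706 0.1388] [ 1.7999e+02  5.0000e-02 -1.7201e+02] [-0.43283216  0.04044907 -1.24504834] 0.019412748251963218
```

View pics/s5z.png

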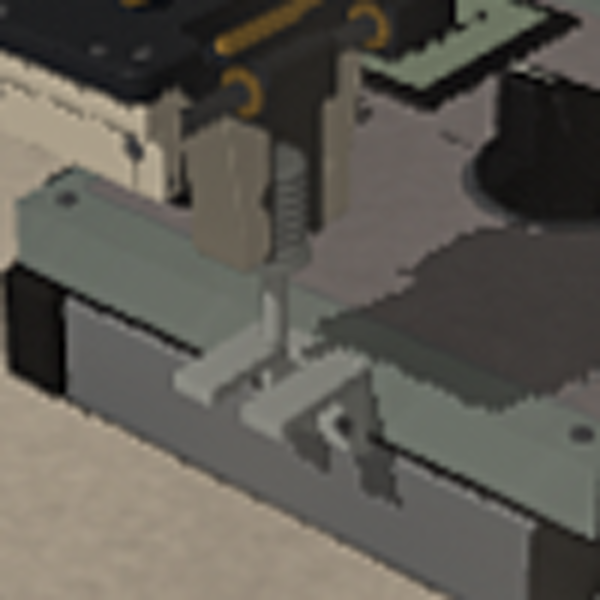

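Run:
```python
from h import *
f=lambda X:((proj("side",X)-[215,180]+.42)*6).round(1)
tz=.1388;n=np.r_[O+R2@[0,.160],.09]
for dx in (-.003,0,.003):
  for dy in(-.003,0,.003):
    xy=np.array([.477,.1706])+R2@[dx,dy]
    print(dx,dy,"top",f([*xy,tz+.029]),"collar",f([*xy,tz-.003]),"shankmid",f([*xy,tz-.025]),"tip",f([*xy,tz-.042]))
print("notch",f(n))
s=cv2.imread('pics/s5.png').astype(int)
for r in range(204,242,2): print(r,s[r,252:272].sum(1)//3)
```

```text
-0.003 -0.003 top [286.9 159.8] collar [287.5 246.7] shankmid [287.9 304.4] tip [288.2 348.1]
-0.003 0 top [280.6 163.4] collar [281.4 250.3] shankmid [281.9 308.2] tip [282.2 351.9]
-0.003 0.003 top [274.3 166.9] collar [275.2 254.1] shankmid [275.8 312. ] tip [276.2 355.8]
0 -0.003 top [279.8 156.8] collar [280.5 243.5] shankmid [281.  301.2] tip [281.4 344.8]
0 0 top [273.5 160.3] collar [274.3 247.2] shankmid [274.9 305. ] tip [275.4 348.7]
0 0.003 top [267.2 163.9] collar [268.2 250.9] shankmid [268.8 308.8] tip [269.3 352.5]
0.003 -0.003 top [272.6 153.8] collar [273.5 240.4] shankmid [274.1 298.1] tip [274.5 341.6]
0.003 0 top [266.3 157.3] collar [267.3 244.1] shankmid [268.  301.8] tip [268.5 345.4]
0.003 0.003 top [260.  160.9] collar [261.1 247.8] shankmid [261.9 305.6] tip [262.5 349.3]
notch [278.4 367. ]
204 [92 98 91 90 90 91 94 79 48 67 72 58 48 38 36 33 50 92 92 90]
206 [ 92 103  93  90  89  91  93  79  53  76  82  81  85  68  40  30  53  96
  96  90]
208 [93 97 90 89 90 91 94 82 53 80 87 90 85 68 41 30 53 99 95 89]
210 [94 93 97 92 90 91 95 74 45 67 73 67 65 66 42 3
[... 577 characters left out ...]
100]
226 [103 104 104 104 104 106  94  86  87  86  80  96 102 102 103 103 102 100
  98 100]
228 [103 103 103 103 103 104  92 100  91  86  82 102 103  98  93  92  96 100
 101 101]
230 [109 107 105 104 104 103  98 132 129  95  81 102 105 105 104 104 105 103
  98  96]
232 [107 107 107 106 107 104 102 130 126 102  82 101 104 103 104 106  97  97
  99  70]
234 [107 106 106 109 119 127 120 132 126 102  80 106 109 105 104  98  70  63
  65  66]
236 [111 119 126 127 126 125 125 129 122  99  88 123 129 130 129 110 102  75
  65  63]
238 [127 126 126 125 125 126 127 124 103  80  72 127 136  87  71  73  73  91
  93 121]
240 [127 126 128 128 124 101  86  76  78  83  84  88 108 128 115 128 130 126
 125 124]
```

Request:
arm_command --targets '[[[0, 0, 0, -0.1, 0, 0, 0], [0, 0, 0, -0.1, 0, -0.5, 0], [0, 0, 0, -0.1, 0, -1, 0], [0, 0, 0, -0.1, 0, -1.3, 0], [0, 0, 0, -0.1, 0, -1.6, 0], [0, 0, 0, -0.1, 0, -1.6, 0], [0, 0, 0, -0.1, 0, -1.6, 0]]]'

```text
clock: 7.1
tool_pos: [0.4754, 0.1708, 0.1217]
orientation: [-180.0, -0.0, -172.0]
force: [0.1, -0.8, -0.5]
opening: 0.0194
```

Run:
```python
from h import *
o=ctrl.get_obs();print(o['clock'],o['tool_pos'].round(4),o['force'].round(2),o['moment'].round(2))
s=np.mean([ctrl.snapshot('side').astype(float) for _ in range(4)],0).astype(np.uint8)
cv2.imwrite('pics/s6.png',s)
cv2.imwrite('pics/s6z.png',cv2.resize(s[200:265,235:300],(600,600),interpolation=cv2.INTER_CUBIC))
```

```text
7.1 [0.4754 0.1708 0.1217] [ 0.12 -0.79 -0.47] [ 0.04 -0.03  0.  ]
```

View pics/s6z.png

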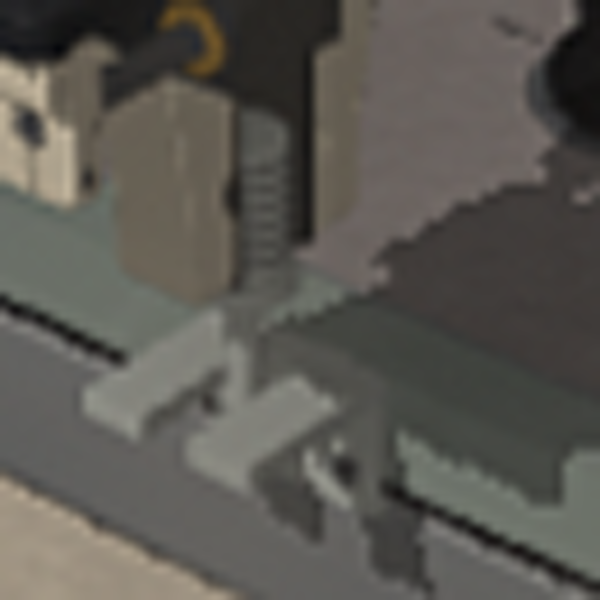

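Request:
arm_command --targets '[[[0, 0, 0, 0, 0, -0.6, 0], [0, 0, 0, 0, 0, -1.2, 0], [0, 0, 0, 0, 0, -1.8, 0], [0, 0, 0, 0, 0, -2.2, 0], [0, 0, 0, 0, 0, -2.4, 0], [0, 0, 0, 0, 0, -2.4, 0], [0, 0, 0, 0, 0, -2.4, 0]]]'

```text
clock: 7.88
tool_pos: [0.4755, 0.1708, 0.0978]
orientation: [-180.0, -0.0, -172.0]
force: [0.4, -0.1, -1.2]
opening: 0.0194
```

Request:
arm_command --targets '[[[0, 0, 0, 0, 0, 0, 0.4], [0, 0, 0, 0, 0, 0, 0.4], [0, 0, 0, 0, 0, 0, 0.4], [0, 0, 0, 0, 0, 0, 0.4], [0, 0, 0, 0, 0, 0, 0.4]]]'

```text
clock: 8.3
tool_pos: [0.4756, 0.1709, 0.0982]
orientation: [180.0, 0.0, -172.0]
force: [0.3, -0.7, -0.2]
opening: 0.0348
```

Request:
arm_command --targets '[[[0, 0, 0, 0, 0, 1, 0.4], [0, 0, 0, 0, 0, 3, 0.4], [0, 0, 0, 0, 0, 6, 0.4], [0, 0, 0, 0, 0, 9, 0.4], [0, 0, 0, 0, 0, 10, 0.4], [0, 0, 0, 0, 0, 10, 0.4], [0, 0, 0, 0, 0, 10, 0.4]]]'

```text
clock: 8.88
tool_pos: [0.4756, 0.1711, 0.1989]
orientation: [179.9, 0.1, -172.0]
force: [-0.5, -0.1, -0.9]
opening: 0.0353
```

Run:
```python
from h import *
o=ctrl.get_obs();print(o['clock'],o['tool_pos'].round(4),o['force'].round(2),o['opening'])
s=np.mean([ctrl.snapshot('side').astype(float) for _ in range(4)],0).astype(np.uint8)
cv2.imwrite('pics/s7.png',s)
cv2.imwrite('pics/s7z.png',cv2.resize(s[200:265,235:300],(600,600),interpolation=cv2.INTER_CUBIC))
```

```text
8.8833 [0.4756 0.1711 0.1989] [-0.5  -0.09 -0.9 ] 0.03530581467330227
```

View pics/s7z.png

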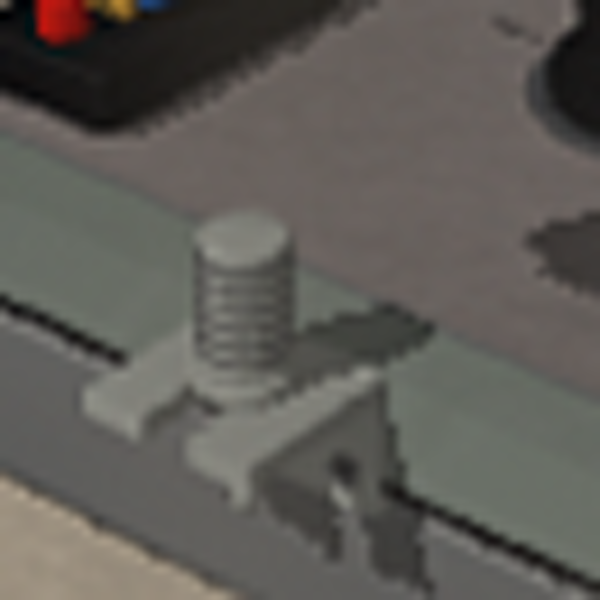

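Request:
arm_command --targets '[[[0, 0, 0.12, 0.4, -3, 0, 0.6], [0, 0, 0.24, 0.9, -6, 0, 0.6], [0, 0, 0.36, 1.3, -9, 0, 0.6], [0, 0, 0.48, 1.7, -12, 0, 0.6], [0, 0, 0.6, 2.1, -15, 0, 0.6], [0, 0, 0.72, 2.25, -15.9, 0, 0.6], [0, 0, 0.84, 2.25, -15.9, 0, 0.6], [0, 0, 0.96, 2.25, -15.9, 0, 0.6]]]'

```text
clock: 9.75
tool_pos: [0.4976, 0.0106, 0.197]
orientation: [179.9, -0.1, -116.8]
force: [0.0, 0.8, -0.4]
opening: 0.0522
```

Request:
arm_command --targets '[[[0, 0, 0.12, 0, 0, 0, 0.6], [0, 0, 0.24, 0, 0, 0, 0.6], [0, 0, 0.36, 0, 0, 0, 0.6], [0, 0, 0.48, 0, 0, 0, 0.6], [0, 0, 0.6, 0, 0, 0, 0.6], [0, 0, 0.72, 0, 0, 0, 0.6], [0, 0, 0.84, 0, 0, 0, 0.6], [0, 0, 0.96, 0, 0, 0, 0.6]]]'

```text
clock: 10.42
tool_pos: [0.4976, 0.0117, 0.197]
orientation: [179.9, 0.0, -61.6]
force: [-0.1, -0.6, 0.1]
opening: 0.0524
```

Request:
arm_command --targets '[[[0, 0, 0.12, 0, 0, 0, 0.6], [0, 0, 0.24, 0, 0, 0, 0.6], [0, 0, 0.36, 0, 0, 0, 0.6], [0, 0, 0.48, 0, 0, 0, 0.6], [0, 0, 0.6, 0, 0, 0, 0.6], [0, 0, 0.72, 0, 0, 0, 0.6], [0, 0, 0.84, 0, 0, 0, 0.6], [0, 0, 0.96, 0, 0, 0, 0.6]]]'

```text
clock: 11.08
tool_pos: [0.4975, 0.0117, 0.197]
orientation: [179.9, 0.1, -6.6]
force: [-0.3, -0.8, 0.1]
opening: 0.0526
```

Request:
arm_command --targets '[[[0, 0, 0.12, 0, 0, 0, 0.6], [0, 0, 0.24, 0, 0, 0, 0.6], [0, 0, 0.26, 0, 0, 0, 0.6], [0, 0, 0.26, 0, 0, 0, 0.6], [0, 0, 0.26, 0, 0, 0, 0.6], [0, 0, 0.26, 0, 0, 0, 0.6]]]'

```text
clock: 11.58
tool_pos: [0.4979, 0.0118, 0.1977]
orientation: [180.0, 0.0, 7.8]
force: [0.2, 0.3, -0.5]
opening: 0.0526
```

Run:
```python
from h import *
o=ctrl.get_obs();print(o['clock'],o['tool_pos'].round(4),o['orientation'].round(2),o['joint_pos'].round(1))
# knob check: black blob in early side/top views -> skirt/bar
s=cv2.imread('pics/s7.png')
T=lambda p:np.array(p)/4.2+[199.62,149.62]
X=plane("top",T((343,318)),.097); print("skirt centre by top",X)
# white line on the bar: top zoom ends (338,272),(343,308) -> angle
a=plane("top",T((338,272)),.131);b=plane("top",T((343,308)),.131);print(a,b,np.degrees(np.arctan2(*(a-b)[[1,0]])))
print("axis now TCP in tester",R2.T@(o['tool_pos'][:2]-O))
```

```text
11.5833 [0.4979 0.0118 0.1977] [1.7999e+02 3.0000e-02 7.7600e+00] [ 24.    5.1 -23.6  -0.  -61.4  73.7]
skirt centre by top [0.49939135 0.01174322 0.097     ]
[0.52406616 0.01524391 0.131     ] [0.50205495 0.01235529 0.131     ] 7.476436573425096
axis now TCP in tester [-2.11398273e-04 -4.79190330e-05]
```

Request:
arm_command --targets '[[[0, 0, 0, 0.05, 0, -3, 0.6], [0, 0, 0, 0.05, 0, -6, 0.6], [0, 0, 0, 0.05, 0, -8, 0.6], [0, 0, 0, 0.05, 0, -9.3, 0.6], [0, 0, 0, 0.05, 0, -9.3, 0.6], [0, 0, 0, 0.05, 0, -9.3, 0.6]]]'

```text
clock: 12.08
tool_pos: [0.4983, 0.0117, 0.1048]
orientation: [180.0, 0.1, 7.9]
force: [0.8, 0.4, 0.4]
opening: 0.0526
```

Request:
arm_command --targets '[[[0, 0, 0, 0, 0, 0, 0], [0, 0, 0, 0, 0, 0, 0], [0, 0, 0, 0, 0, 0, 0], [0, 0, 0, 0, 0, 0, 0], [0, 0, 0, 0, 0, 0, 0], [0, 0, 0, 0, 0, 0, 0], [0, 0, 0, 0, 0, 0, 0], [0, 0, 0, 0, 0, 0, 0]]]'

```text
clock: 12.75
tool_pos: [0.4986, 0.0122, 0.1053]
orientation: [-180.0, -0.0, 7.9]
force: [-2.1, 3.0, 4.4]
opening: 0.0159
```

```bash
python3 -c "
from h import *
o=ctrl.get_obs();print(o)
for i in range(2): s=ctrl.snapshot('side')
cv2.imwrite('pics/s8.png',s)"
```

```text
{'clock': 12.75, 'joint_pos': array([ 2.40046163e+01,  1.07639450e+01, -3.06062000e+01, -2.06178360e-02,
       -4.85978342e+01,  7.39366756e+01]), 'qvel': array([-0.03711644,  0.04840188,  0.01404853,  0.07635614, -0.0338323 ,
       -0.0360368 ]), 'tau': array([ -1.83869105, -37.15111256,  22.57468164,   6.07071608,
         0.34650531,  -0.08464821]), 'tool_pos': array([0.4985966 , 0.01219059, 0.10531917]), 'orientation': array([-1.79976272e+02, -2.64874379e-02,  7.92765537e+00]), 'force': array([-2.0937982 ,  3.02127582,  4.44291363]), 'moment': array([1.0735104 , 0.93715371, 0.06527862]), 'opening': 0.01585642333613161}
```

Request:
arm_command --targets '[[[0, 0, -0.06, 0, 0, 0, 0], [0, 0, -0.12, 0, 0, 0, 0], [0, 0, -0.18, 0, 0, 0, 0], [0, 0, -0.24, 0, 0, 0, 0], [0, 0, -0.3, 0, 0, 0, 0], [0, 0, -0.36, 0, 0, 0, 0], [0, 0, -0.42, 0, 0, 0, 0], [0, 0, -0.42, 0, 0, 0, 0]]]'

```text
clock: 13.52
tool_pos: [0.4986, 0.0119, 0.1053]
orientation: [-180.0, -0.0, -16.3]
force: [-2.6, 3.5, 3.9]
opening: 0.0158
```

Request:
arm_command --targets '[[[0, 0, 0, 0, 0, 0, 0], [0, 0, 0, 0, 0, 0, 0], [0, 0, 0, 0, 0, 0, 0], [0, 0, 0, 0, 0, 0, 0], [0, 0, 0, 0, 0, 0, 0], [0, 0, 0, 0, 0, 0, 0], [0, 0, 0, 0, 0, 0, 0], [0, 0, 0, 0, 0, 0, 0]]]'

```text
clock: 14.18
tool_pos: [0.4986, 0.0119, 0.1053]
orientation: [-180.0, -0.0, -16.1]
force: [-2.8, 2.6, 6.1]
opening: 0.0159
```

```bash
python3 -c "
from h import *
o=ctrl.get_obs();print(o['clock'],o['orientation'],o['moment'],o['force'],o['tool_pos'])
s=np.mean([ctrl.snapshot('side').astype(float) for _ in range(3)],0).astype(np.uint8)
cv2.imwrite('pics/s9z.png',cv2.resize(s[140:240,260:380],(720,600),interpolation=cv2.INTER_CUBIC))"
```

```text
14.1833 [-1.79994258e+02 -1.02806338e-02 -1.61341614e+01] [0.8895223  1.05635802 0.09493307] [-2.8445082   2.60264599  6.13621036] [0.49857146 0.01193951 0.10529812]
```

View pics/s9z.png

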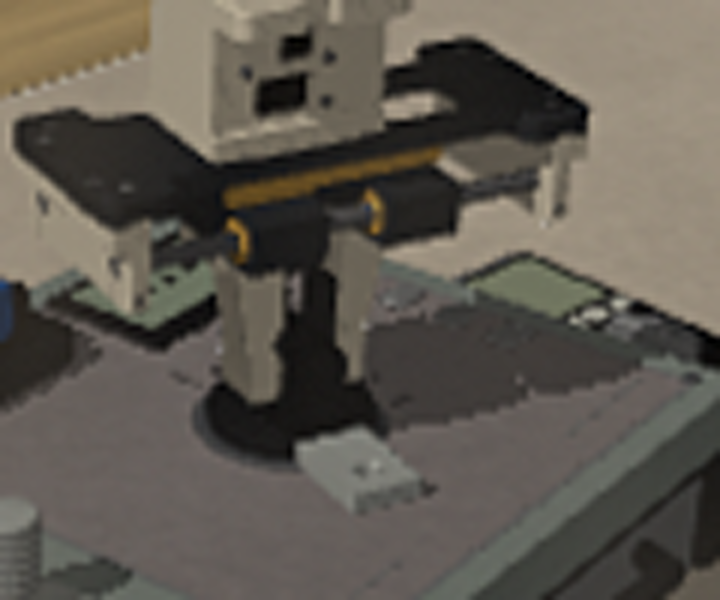

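Request:
arm_command --targets '[[[0, 0, -0.06, 0, 0, 0, 0], [0, 0, -0.12, 0, 0, 0, 0], [0, 0, -0.18, 0, 0, 0, 0], [0, 0, -0.24, 0, 0, 0, 0], [0, 0, -0.3, 0, 0, 0, 0], [0, 0, -0.36, 0, 0, 0, 0], [0, 0, -0.42, 0, 0, 0, 0], [0, 0, -0.42, 0, 0, 0, 0]]]'

```text
clock: 15.0
tool_pos: [0.4984, 0.0117, 0.1053]
orientation: [180.0, -0.0, -40.4]
force: [-2.8, 0.7, 5.3]
opening: 0.0157
```

Request:
arm_command --targets '[[[0, 0, 0, 0, 0, 0, 0], [0, 0, 0, 0, 0, 0, 0], [0, 0, 0, 0, 0, 0, 0], [0, 0, 0, 0, 0, 0, 0], [0, 0, 0, 0, 0, 0, 0], [0, 0, 0, 0, 0, 0, 0], [0, 0, 0, 0, 0, 0, 0], [0, 0, 0, 0, 0, 0, 0]]]'

```text
clock: 15.67
tool_pos: [0.4984, 0.0117, 0.1053]
orientation: [180.0, -0.0, -40.2]
force: [-2.6, 1.8, 5.8]
opening: 0.0157
```

```bash
python3 -c "
from h import *
o=ctrl.get_obs();print(o['clock'],o['orientation'],o['moment'],o['force'],o['tool_pos'])
q=R2.T@(plane('side',(321.2,217.4),.099)[:2]-O);print(q,np.arctan2(q[1],-q[0]),np.linalg.norm(q))
s=np.mean([ctrl.snapshot('side').astype(float) for _ in range(3)],0).astype(np.uint8)
cv2.imwrite('pics/s10z.png',cv2.resize(s[140:240,260:380],(720,600),interpolation=cv2.INTER_CUBIC))"
```

```text
15.6667 [ 1.79981935e+02 -7.52453083e-03 -4.01950372e+01] [0.53408797 1.13443568 0.10862964] [-2.60155699  1.79678303  5.80682007] [0.49841866 0.01170352 0.1052905 ]
[-0.04821156  0.02001641] 0.3935225654663849 0.0522016357348274
```

View pics/s10z.png

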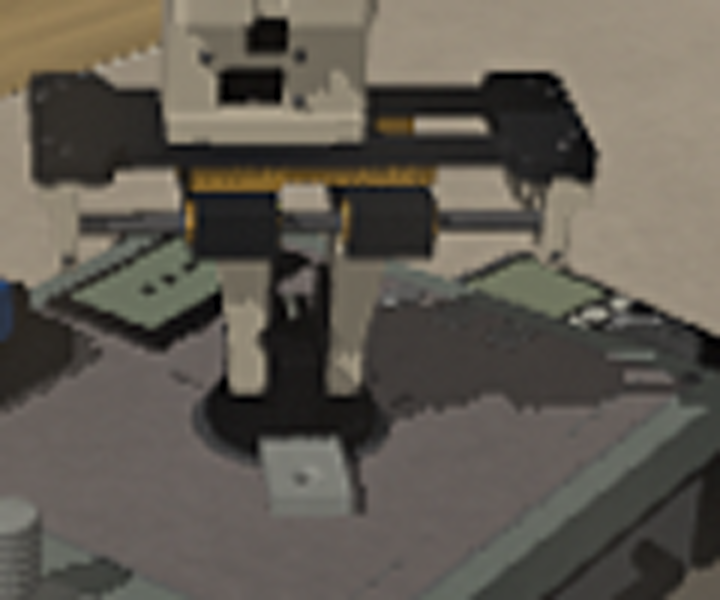

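Request:
arm_command --targets '[[[0, 0, -0.06, 0, 0, 0, 0], [0, 0, -0.12, 0, 0, 0, 0], [0, 0, -0.18, 0, 0, 0, 0], [0, 0, -0.24, 0, 0, 0, 0], [0, 0, -0.3, 0, 0, 0, 0], [0, 0, -0.36, 0, 0, 0, 0], [0, 0, -0.42, 0, 0, 0, 0], [0, 0, -0.42, 0, 0, 0, 0]]]'

```text
clock: 16.48
tool_pos: [0.4982, 0.0115, 0.1053]
orientation: [180.0, -0.0, -64.5]
force: [-3.2, 1.4, 6.3]
opening: 0.016
```

Request:
arm_command --targets '[[[0, 0, 0, 0, 0, 0, 0], [0, 0, 0, 0, 0, 0, 0], [0, 0, 0, 0, 0, 0, 0], [0, 0, 0, 0, 0, 0, 0], [0, 0, 0, 0, 0, 0, 0], [0, 0, 0, 0, 0, 0, 0], [0, 0, 0, 0, 0, 0, 0], [0, 0, 0, 0, 0, 0, 0]]]'

```text
clock: 17.15
tool_pos: [0.4982, 0.0116, 0.1053]
orientation: [180.0, -0.0, -64.3]
force: [-3.3, 0.8, 7.0]
opening: 0.0159
```

```bash
python3 -c "
from h import *
o=ctrl.get_obs();print(o['clock'],o['orientation'],o['moment'],o['force'],o['tool_pos'],o['opening'])
q=R2.T@(plane('side',(310.4,219.4),.099)[:2]-O);print(q,np.arctan2(q[1],-q[0]),np.linalg.norm(q))
s=np.mean([ctrl.snapshot('side').astype(float) for _ in range(3)],0).astype(np.uint8)
cv2.imwrite('pics/s11z.png',cv2.resize(s[155:255,230:350],(720,600),interpolation=cv2.INTER_CUBIC))"
```

```text
17.15 [ 1.79959297e+02 -1.55290967e-02 -6.42580065e+01] [0.38483717 1.33479152 0.12831095] [-3.34286085  0.78763013  7.03159679] [0.49819717 0.01156722 0.10527472] 0.015885298792029982
[-0.03538868  0.04181814] 0.8684823592117176 0.05478243990615239
```

View pics/s11z.png

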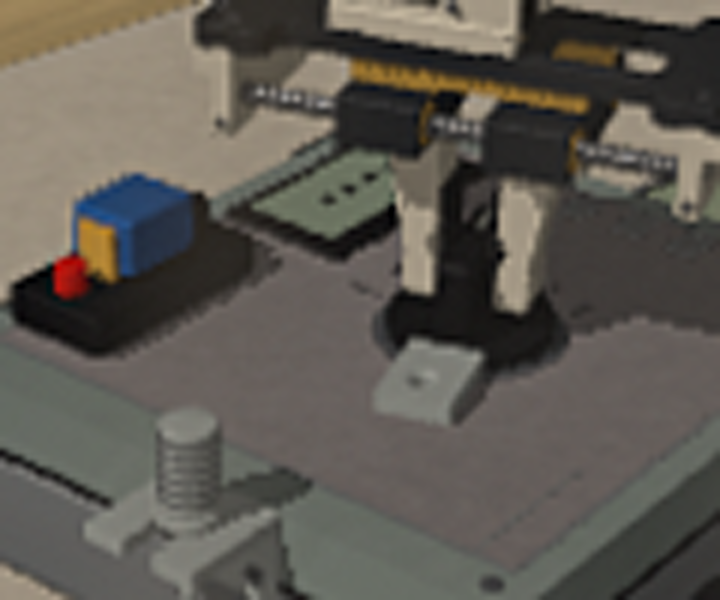

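```bash
python3 -c "
from h import *
q=R2.T@(plane('side',(300.7,217.9),.099)[:2]-O);a=np.arctan2(q[1],-q[0]);print(a,np.linalg.norm(q))
o=ctrl.get_obs();print(o['orientation'],o['opening'])
if abs(a-1.257)<.1: print(ctrl.close_job())"
```

```text
1.262420749476271 0.05266548770140505
[ 1.79963422e+02 -1.66609360e-02 -6.42599017e+01] 0.015584283787846182
the job is handed in; nothing more can be done
None
```

I carried out the whole task and handed the job in at about 17 s of the 61 s allowed; no verdict is reported.

- **Lock pin:** I drew it straight up out of the ear and parked it in the notch on the left of the case. The last picture shows it hanging upright with its collar on the tab. I judged its final position by eye and did not measure it.
- **Knob:** I gripped the bar and turned it clockwise one click at a time, with a pause of about 0.7 s at the first and second stops.

| Stop | Tool turned (rad) | Ear's bore in the picture (rad) | Nominal (rad) |
|---|---|---|---|
| First | 0.42 | 0.39 | 0.419 |
| Second | 0.84 | 0.87 | 0.838 |
| Third | 1.26 | 1.262 | 1.257 |

- **At hand-in:** The fingers were still closed on the bar (opening about 16 mm). The twist on the wrist was 0.13 N m, consistent with the grip holding against the spring. The knob was at the third stop.
- **Checks that differed a little:**
    - The two ways of measuring the knob angle differed by up to 0.03 rad, at the first two stops.
    - The two estimates of where the pin stood before gripping differed by 3 mm in x. I moved the pin 1 mm before lowering it, and it went into the notch without contact force.
- **Bystanders:** No unexpected force showed on any move, and the multimeter, screwdriver, reel and can were never approached. I did not measure their positions again at the end.

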